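# Change the cast on the turntable from a drawer that jars stand in front of

### The arm

A 6-joint arm with a two-finger parallel gripper is mounted at the origin on a cart in front of the work surface, level with it; the furniture and walls round the work are solid. World frame = base frame: x ahead of the robot, y to its left, z up, the work surface at z = 0. Lengths are in m, angles in rad, forces in N, time in s.
With the tool pointing down it reaches from about 0.35 to 0.975 m from the base axis. Payload 4.9 kg.
Tool frame: the origin (TCP) lies midway between the tips of the shut fingers; the grasp point (between the pads) lies 19 mm behind it; z points along the fingers, y is the line along which they close (so a half turn about z gives the same grasp; the last joint's range is limited). The gripper opens to 85 mm and grips with 20 to 120 N. Pads are 22 mm wide; open, the fingers measure 114 mm over their backs; the gripper's body (76 mm by 85 mm) begins 54 mm behind the grasp point. The pads swing forward as they close: fully open they stand 13 mm farther back than shut.
Start: joints at [-1.261, 0.053, 1.613, -0, 1.476, -0.119], TCP at [0.26, -0.568, 0.231] pointing down, gripper open.
Joint ranges: [-3.01, 3.01], [-1.01, 2.22], [0.06, 2.58], [-1.02, 4.17], [0.09, 2.62], [-3.14, 3.14]. Speed limits (rad/s): [2.57, 2.57, 3.14, 3.14, 3.14, 3.14].

### API

Orientations are given as a unit quaternion [w, x, y, z].
In Python, from plant import * gives the robot as it stands.
- The arm moves only by the tool jog_arm, never from a script. Its argument "targets" is a list of rows, each a list of 3 entries, a list of its own where there are three numbers: the shift along the tool's x, y, z in units of 25 mm (1.0 is 25 mm), then the turn, a rotation vector about the tool's x, y, z in units of 8 degrees (1.0 is 8 degrees), then the opening in per cent of the stroke, from 0 (shut) to 100 (fully open). A call has 1 to 8 rows; each row is the pose to reach, as a shift and turn from the pose commanded when the call began, along the tool's axes at that moment; what a row does not reach only later rows make up. A row lasts 1/8 s, in which the tool goes at most 62.5 mm and 10.7 degrees, less where a joint would pass 70% of its speed; a pose out of reach is approached as far as the arm can. A call with a gripper value outside its range is refused whole. The fingers move at their own pace and stop on an object; the grip force is fixed at half the most. Time passes only in rows, so rows that repeat a pose let the fingers close. It gives the time, the measured TCP pose, the force, the opening and the grip force at its end, in the units of the state.
- state(): the state, without advancing time (a new reading comes with each control period).
- grab_frame(name): name is "side" or "top"; returns (picture, depth): 384x512x3 uint8, red, green, blue; 384x512 float32, m along the optical axis (not along the pixel's ray), 0 where there is no reading.
- camera_params(name): a dict with "fovy" (degrees; the focal length in pixels is half the picture's height over the tangent of half this angle, whatever the lens; pixels are square), "cx", "cy" (the principal point, pixels), "rvec" (rotation vector, rad) and "tvec" (3), from world to camera coordinates, as OpenCV has them. Camera axes: x right, y down, z forward; pixel columns grow to the right and rows downward; lengths in m; the calibration is good to about 2 mm. A picture is of the moment at which its call begins. camera_params takes no time and is no camera call.
- job_done(): hands the job in; it is judged then, once.
The state is a dict: "time": time; "joint_pos": joint angles; "joint_vel": joint speeds; "joint_efforts": joint torques, N m; "tool_pos": TCP position; "tool_rot": TCP orientation; "contact_force": force on the tool from outside, world axes, zero at the start; "ft_torque": the same for the moment, N m; "gripper_width": opening from 0.0 (shut) to 1.0 (fully open); "grasp_force": force on a finger pad.
Only numpy, scipy, OpenCV 4.12 (cv2) and the standard library are available. Lean on these libraries where they do the work, as an engineer would, in place of code of your own. Each camera call takes 0.05 s, during which the arm holds its last target. There are 200 camera calls.

### The job

Change the cast on the bench: put the yellow plaster cast from the turntable away in the free compartment of the clear cabinet's drawer, and set the pinkish cast that lies in the drawer on the middle of the turntable. Two powder jars stand in the drawer's way: before opening it, stand both in the steel tray, and once the drawer is fully shut again, put each back where it stood in front of it. Keep the jars upright throughout.

Things in the scene. Friction and masses are not known exactly. Their poses are not given: they have to be found in the camera images.
- jar_blue: powder jar, white body with a blue screw lid that stays on, 40 mm diameter (body 38), 45 mm tall, 70 g; origin at the centre of its underside, z up. It starts on the worktop in front of one half of the drawer, left or right
- jar_green: powder jar, white body with a green screw lid that stays on, 42 mm diameter (body 40), 47 mm tall, 80 g; origin at the centre of its underside, z up. It starts on the worktop in front of the other half of the drawer
- cast_yellow: yellow plaster jaw cast, 60 (x) x 66 (y) mm; a base 14 mm high to grip, with flat sides across y, teeth above it up to 29 mm; about 0.12 kg; origin at the centre of its underside, z up. It starts on the turntable
- cast_pink: pinkish-grey plaster jaw cast, same shape, size and frame as the yellow one. It starts in the left (+y) compartment of the closed drawer, seen through the cabinet's clear top
- model_cabinet: low cabinet of clear acrylic with white edges, fixed to the worktop, 125 (x, depth) x 265 (y, width) x 49 mm high; origin at the centre of its underside; its front face is at x = -62.5 mm of its frame and faces the robot (-x of its frame)
- cabinet_drawer (a joint): how far the drawer is out, m: 0 = shut, white front flush with the cabinet; 0.09 = fully out towards the robot (-x of the cabinet), both compartments then wholly outside. Friction 1.5 N, stays where left. Two open-topped compartments side by side, each 80 (x) x 122 (y) mm inside, floor 8 mm above the worktop, walls 28 mm above that floor (front 37), 3 mm wall between
- drawer_handle (a point): middle of the steel bar handle on the drawer's front, moves with the drawer, axes as the cabinet's. The bar runs 56 mm along y, is 8 mm thick, 40 mm before the drawer's front and 30 mm above the worktop. The compartments' centres lie at x = +85 mm, y = +62.5 and -62.5 mm from this point, their floor 22 mm below it
- tray: stainless steel instrument tray, fixed, 186 (x) x 116 (y) mm, inside 180 x 110, floor 2 mm thick, rim 10 mm high; origin at the centre of its underside, x along its length
- turntable: round modelling turntable with a black rubber top, 124 mm diameter, top 25 mm above the worktop; brake on: it does not turn or move; origin at the centre of its underside
There are look-alikes about, which are no part of the job. What is shaped like the jar_green but red is not meant. What is shaped like the jar_blue but pink is not meant.

How it is judged:
On the way, in this order (a step that is already met when the one before it is completed fails the run):
1. both jars stand upright and released in the steel tray (x of jar_blue in the frame of tray between -0.074 and 0.074 m and y of jar_blue in the frame of tray between -0.039 and 0.039 m and z of each of jar_blue, jar_green in the frame of tray below 0.008 m and angle between each of jar_blue, jar_green's own z axis and vertical below 0.1 rad and contact force between the fingers and jar_blue below 0.05 N and x of jar_green in the frame of tray between -0.074 and 0.074 m and y of jar_green in the frame of tray between -0.039 and 0.039 m and contact force between the fingers and jar_green below 0.05 N), for 0.2 s.
2. the drawer is pulled out (50 mm or more) with both jars in the tray (all of step 1 and value of joint cabinet_drawer above 0.05 m), for 0.2 s.
At the end, for the whole second after the job is handed in: The yellow cast lies flat in a compartment of the drawer, the drawer is shut (within 5 mm), the pinkish cast lies flat on the turntable within 15 mm of its middle, and each jar stands upright within 15 mm of where it stood at the start; everything is at rest (distance of each of jar_blue, jar_green from where it was at the start of the episode below 0.015 m and angle between each of jar_blue, jar_green, cast_yellow, cast_pink's own z axis and vertical below 0.1 rad and (y of cast_yellow in the frame of drawer_handle between 0.032 and 0.093 m or y of cast_yellow in the frame of drawer_handle between -0.093 and -0.032 m) and x of cast_yellow in the frame of drawer_handle between 0.068 and 0.102 m and z of cast_yellow in the frame of drawer_handle between -0.027 and -0.017 m and horizontal distance between cast_pink and turntable below 0.015 m and z of cast_pink in the frame of turntable between 0.02 and 0.03 m and value of joint cabinet_drawer below 0.005 m and linear speed of each of jar_blue, jar_green, cast_yellow, cast_pink below 0.02 m/s); the robot touches nothing.
It fails at once if a jar is tipped over (more than 35 degrees) (angle between any of jar_blue, jar_green's own z axis and vertical above 0.6 rad).
It also fails if it takes over 134 s, if anything falls off the work surface, if the arm or the gripper's body presses on something with over 40 N, if the wrist force passes 120 N, or if a joint passes its speed limit or range.

## Working session

There is one attempt and no reset: what is moved stays moved. The work goes in short steps, Python scripts to look and compute and a tool call to move; the robot and the scene stay as the last step left them, time stands still between calls to the robot, and variables do not carry over. Pictures are saved under pics/ and viewed, at most 14 in all, crops included, and the job is handed in when it is done.

Besides the shell and the picture viewer there is one more tool, called after "Request:" as name(argument=value, ...) on one line, values as JSON. jog_arm: Moves the arm, as the interface text tells. Its arguments: {"type":"object","properties":{"targets":{"type":"array"}},"required":["targets"]}

```bash
mkdir -p pics; cat > h.py <<'E'
import numpy as np, cv2
from plant import *
def cam(n):
    p=camera_params(n); R=cv2.Rodrigues(np.array(p['rvec'],float))[0]; return p,R,np.array(p['tvec'],float).ravel(),192/np.tan(np.radians(p['fovy'])/2)
def cloud(n):
    im,d=grab_frame(n); p,R,t,f=cam(n)
    v,u=np.mgrid[0:384,0:512]
    X=np.stack([(u-p['cx'])/f*d,(v-p['cy'])/f*d,d],-1)
    W=(X-t)@R; W[d==0]=np.nan
    return im,d,W
def ray(n,u,v,z):
    p,R,t,f=cam(n); dr=np.array([(u-p['cx'])/f,(v-p['cy'])/f,1])@R; o=-t@R
    return o+dr*(z-o[2])/dr[2]
E
python3 - <<'E'
from h import *
for n in('top','side'):
    im,d,W=cloud(n); np.savez('/tmp/%s.npz'%n,im=im,d=d,W=W)
    cv2.imwrite('pics/%s0.png'%n,cv2.resize(im[:,:,::-1],(800,600)))
    p=camera_params(n); print(p, 'cam pos',-np.array(p['tvec'])@cam(n)[1])
print(state())
E
```

```text
{'fovy': 45.106098497119234, 'cx': 259.86131893598167, 'cy': 190.6592335864037, 'rvec': array([ 2.17630017, -2.21891711,  0.10462449]), 'tvec': array([-0.00238568,  0.57292556,  1.15554106])} cam pos [0.49075092 0.01677979 1.19264684]
{'fovy': 49.699726379429, 'cx': 255.68888191017442, 'cy': 188.6712066495161, 'rvec': array([ 2.2486048 ,  0.35415595, -0.16280295]), 'tvec': array([-0.53974847, -0.05585049,  1.19354595])} cam pos [ 0.8037878  -0.73763208  0.72720266]
{'time': 0.1, 'joint_pos': array([-1.26098591e+00,  5.33216782e-02,  1.61419181e+00, -1.96817772e-05,
        1.47600034e+00, -1.19030119e-01]), 'joint_vel': array([ 0.00092462, -0.00098248, -0.00177217, -0.00031105,  0.00054714,
        0.0009679 ]), 'joint_efforts': array([ 1.54297768e-04, -3.94900990e+01, -3.71363318e+01, -1.43157299e-04,
        3.90902802e-03, -4.39359354e-06]), 'tool_pos': array([ 0.25968569, -0.56785939,  0.23014586]), 'tool_rot': array([-9.55287054e-04,  9.77099263e-01,  2.12781830e-01, -1.01242919e-04]), 'contact_force': array([-0.02129007, -0.2062496 , -0.07270351]), 'ft_torque': array([-0.07252892,  0.00732099, -0.01050426]), 'grasp_force': 0.0, 'gripper_width': 1.003502298866994}
```

View pics/top0.png

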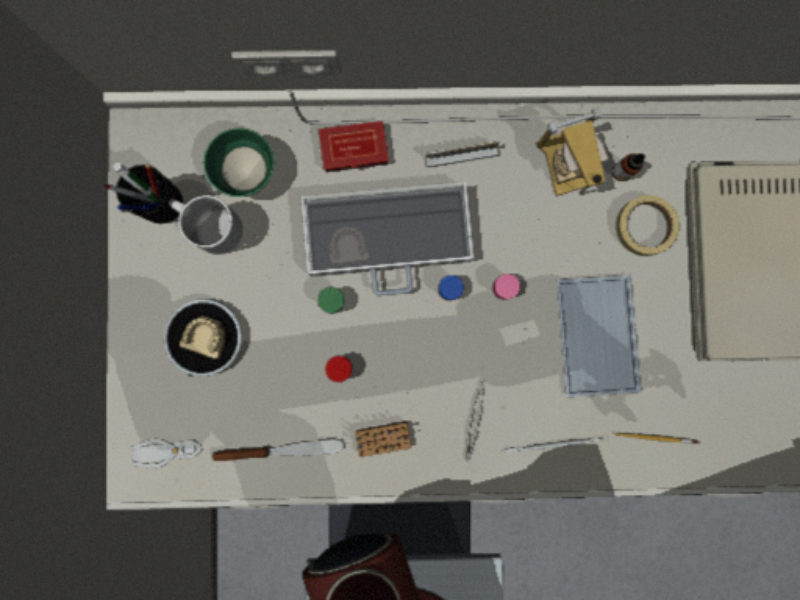

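View pics/side0.png

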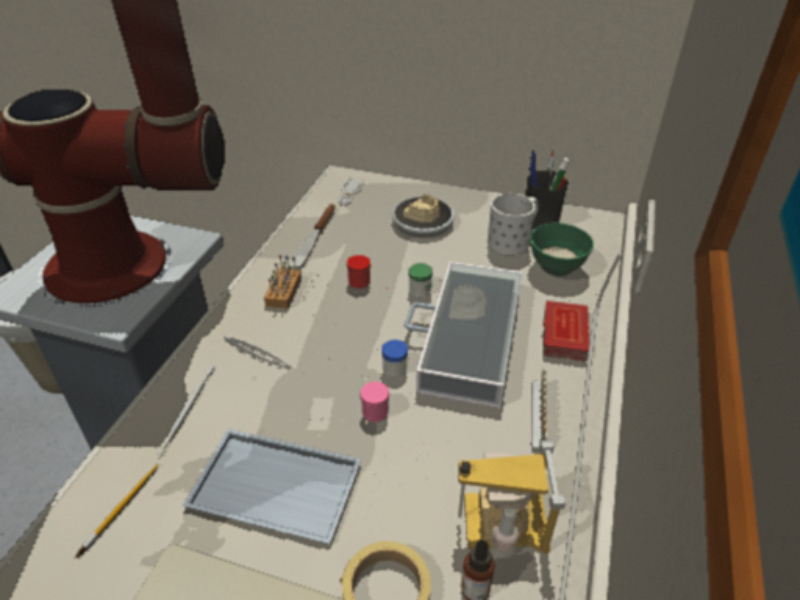

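The top view (800x600) shows the green jar at (331,300), the blue jar at (451,287), the yellow cast on the turntable at (204,337), the pink cast in the drawer at (348,244), the handle at (393,280) and the tray at (598,335). The red jar at (339,368) and the pink one at (507,286) are decoys.

```bash
cat > m.py <<'E'
from h import *
z=np.load('/tmp/top.npz'); im,W=z['im'],z['W']
hsv=cv2.cvtColor(im,cv2.COLOR_RGB2HSV)
def blob(x0,y0,x1,y1,f):
    m=np.zeros(im.shape[:2],bool); s=np.s_[int(y0*.64):int(y1*.64),int(x0*.64):int(x1*.64)]; m[s]=f[s]; return m
def rect(P): 
    (c,s,a)=cv2.minAreaRect((P[:,:2]*1000).astype(np.float32)); return np.round(c,1),np.round(s,1),round(a,1)
for n,b,h in(('blue',(430,265,472,305),.045),('green',(315,282,350,318),.047)):
    m=blob(*b,hsv[...,1]>90); P=W[m]; P=P[P[:,2]>h-.012]
    v,u=np.nonzero(m); c=np.array([ray('top',a,e,h)for a,e in zip(u,v)])
    print(n,cv2.minEnclosingCircle((P[:,:2]*1000).astype(np.float32)),np.nanmedian(P,0),'ray',c.mean(0))
m=blob(150,290,255,385,np.ones(im.shape[:2],bool))
P=W[m]; T=P[(P[:,2]>.018)&(P[:,2]<.075)]; print('table',cv2.minEnclosingCircle((T[:,:2]*1000).astype(np.float32)), 'z',np.nanmedian(T[:,2]))
m&=(hsv[...,1]>50)&(hsv[...,2]>90)
P=W[m];P=P[P[:,2]>.03]; print('yellow',rect(P),np.percentile(P[:,2],[5,50,95]))
m=blob(285,170,490,290,np.ones(im.shape[:2],bool)); P=W[m]; q=P[(P[:,2]>.04)&(P[:,2]<.06)]; print('cab',rect(q),len(q),np.nanpercentile(P[:,2],[5,50,95]))
m=blob(366,262,420,300,np.ones(im.shape[:2],bool)); P=W[m]; q=P[(P[:,2]>.02)&(P[:,2]<.04)]; print('handle',rect(q))
m=blob(545,260,655,410,np.ones(im.shape[:2],bool)); P=W[m]; q=P[(P[:,2]>.006)&(P[:,2]<.016)]; print('tray',rect(q),np.nanmedian(P[:,2]))
r=lambda u,v,z: np.round(ray('top',u*.64,v*.64,z)*1000,1)
print('cabtop corners',[r(*c,.049) for c in((303,197),(467,185),(473,260),(309,273))])
print('pinkrc',[r(*c,.022) for c in((333,263),(369,262),(348,227))])
print('worktop z',np.nanmedian(W[blob(400,330,440,350,np.ones(im.shape[:2],bool))],0))
a=im[170:250,80:175]; b=im[120:190,185:310]
def up(i,k): return cv2.resize(i[:,:,::-1],None,fx=k,fy=k,interpolation=cv2.INTER_CUBIC)
A=up(a,4);B=up(b,4);C=np.zeros((600,500,3),np.uint8);C[:320,:380]=A;C[320:600,:500]=B;cv2.imwrite('pics/crop.png',C)
E
python3 m.py
```

```text
blue ((587.2499389648438, -83.9514389038086), 19.74948501586914) [ 0.58659424 -0.08358655  0.04446671] ray [ 0.58721543 -0.08449362  0.045     ]
green ((570.8733520507812, 107.27350616455078), 19.476728439331055) [0.57010453 0.1064149  0.04621208] ray [0.57041676 0.10713345 0.047     ]
table ((515.6074829101562, 316.6548767089844), 61.99592208862305) z 0.025631214517278372
yellow (array([518.3, 310. ]), array([61.7, 55.6]), 70.3) [0.03574878 0.04081333 0.05477464]
cab (array([663.9,  15.4]), array([170.6, 266. ]), 3.8) 5399 [-0.00298122  0.04527688  0.05159492]
handle (array([602. ,   7.8]), array([44.4, 83.7]), 4.4)
tray (array([ 510. , -323.4]), array([162. , 244.3]), 88.3) 0.0011704422496709383
cabtop corners [array([735.4, 148.6,  49. ]), array([ 751. , -114.5,   49. ]), array([ 629.4, -120.9,   49. ]), array([613.2, 140.4,  49. ])]
pinkrc [array([631.8, 104.2,  22. ]), array([632.4,  45.7,  22. ]), array([690.5,  79. ,  22. ])]
worktop z [ 5.05783103e-01 -3.37198542e-02 -2.83988261e-04]
```

View pics/crop.png

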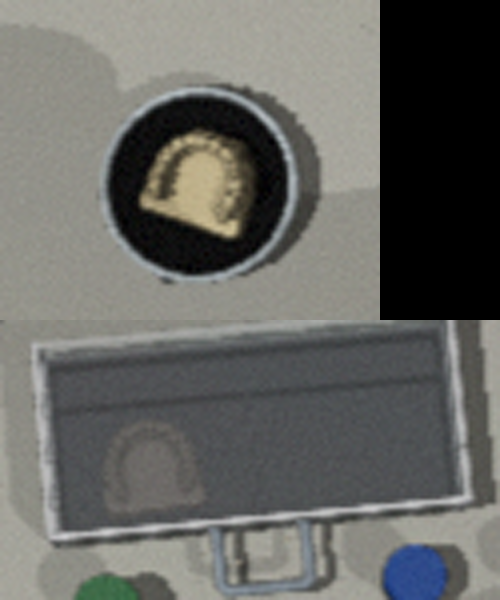

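The crop shows the yellow cast yawed about -20°. The pink cast is aligned with the cabinet, at about +3.7°. My first move is towards a point above the blue jar, turning the tool to world axes on the way.

Request:
jog_arm(targets=[[[2.3,-1.4,0.4],[0,0,1.0],100],[[4.6,-2.8,0.8],[0,0,2.0],100],[[6.9,-4.2,1.2],[0,0,3.07],100],[[9.1,-5.5,1.6],[0,0,3.07],100],[[11.3,-6.9,2],[0,0,3.07],100],[[13.5,-8.2,2.4],[0,0,3.07],100],[[15.5,-9.4,2.8],[0,0,3.07],100],[[15.5,-9.4,2.8],[0,0,3.07],100]])

```text
time: 1.1
tool_pos: [0.5151, -0.1903, 0.1599]
tool_rot: [-0.001, 1.0, 0.002, -0.001]
contact_force: [0.9, -0.1, -0.2]
gripper_width: 0.998
grasp_force: 0.0
```

```bash
cat >> h.py <<'E'
def where():
    s=state(); q=s['tool_rot']; print('t',round(s['time'],2),'pos',np.round(s['tool_pos']*1000,1),'a',round(np.degrees(2*np.arctan2(q[2],q[1])),2),'q',np.round(q,3),'w',round(s['gripper_width'],3),'f',np.round(s['contact_force'],1),'g',round(s['grasp_force'],1)); return s
def go(x,y,z,a):
    "units needed from the measured pose to world x,y,z (mm), yaw a, tool down"
    s=state(); from scipy.spatial.transform import Rotation as R
    w=s['tool_rot']; r=R.from_quat([w[1],w[2],w[3],w[0]]); h=np.radians(a)/2
    t=R.from_quat([np.cos(h),np.sin(h),0,0])
    print('->',(x,y,z,a),np.round(r.inv().apply(np.array([x,y,z])/1000-s['tool_pos'])/.025,2),np.round(np.degrees((r.inv()*t).as_rotvec())/8,2))
E
python3 - <<'E'
from h import *
where(); go(587,-84,100,0)
r=lambda u,v,z: np.round(ray('top',u*.64,v*.64,z)*1000,1)
c=np.array([r(*c,.01) for c in((558,278),(633,274),(640,391),(566,395))]);print(c,c.mean(0)); print(state()['joint_pos'])
E
```

```text
t 1.1 pos [ 515.1 -190.3  159.9] a 0.22 q [-0.001  1.     0.002 -0.001] w 0.998 f [ 0.9 -0.1 -0.2] g 0.0
-> (587, -84, 100, 0) [ 2.9  -4.24  2.4 ] [-0.01  0.01  0.03]
[[ 601.8 -265.7   10. ]
 [ 606.2 -391.    10. ]
 [ 413.4 -394.4   10. ]
 [ 409.5 -272.1   10. ]] [ 507.725 -330.8     10.   ]
[-4.89635479e-01 -7.18305051e-02  1.85817700e+00  4.76441006e-04
  1.35750890e+00  1.07718959e+00]
```

Request:
jog_arm(targets=[[[1.5,-2.1,1.2],[0,0,0],100],[[2.9,-4.24,2.4],[0,0,0],100],[[2.9,-4.24,2.6],[0,0,0],100],[[2.9,-4.24,4.2],[0,0,0],100],[[2.9,-4.24,5.4],[0,0,0],100],[[2.9,-4.24,6.12],[0,0,0],100],[[2.9,-4.24,6.12],[0,0,0],60],[[2.9,-4.24,6.12],[0,0,0],20]])

```text
time: 2.1
tool_pos: [0.5881, -0.0882, 0.0098]
tool_rot: [0.0, 1.0, -0.0, 0.001]
contact_force: [0.6, 0.2, 0.4]
gripper_width: 0.603
grasp_force: 0.0
```

Request:
jog_arm(targets=[[[0,0,0],[0,0,0],20],[[0,0,0],[0,0,0],20],[[0,0,0],[0,0,0],20],[[0,0,0],[0,0,0],20]])

```text
time: 2.6
tool_pos: [0.5885, -0.088, 0.0103]
tool_rot: [0.001, 1.0, 0.0, 0.001]
contact_force: [-1.1, 0.4, 7.2]
gripper_width: 0.455
grasp_force: 59.6
```

```bash
python3 - <<'E'
from h import *
where(); im,d,W=cloud('side'); cv2.imwrite('pics/a.png',cv2.resize(im[150:290,200:380,::-1],(720,560),interpolation=cv2.INTER_CUBIC))
go(545,-330,70,0)
E
```

```text
t 2.6 pos [588.5 -88.   10.3] a 0.02 q [0.001 1.    0.    0.001] w 0.455 f [-1.1  0.4  7.2] g 59.6
-> (545, -330, 70, 0) [-1.74  9.68 -2.38] [ 0.01 -0.02  0.  ]
```

View pics/a.png

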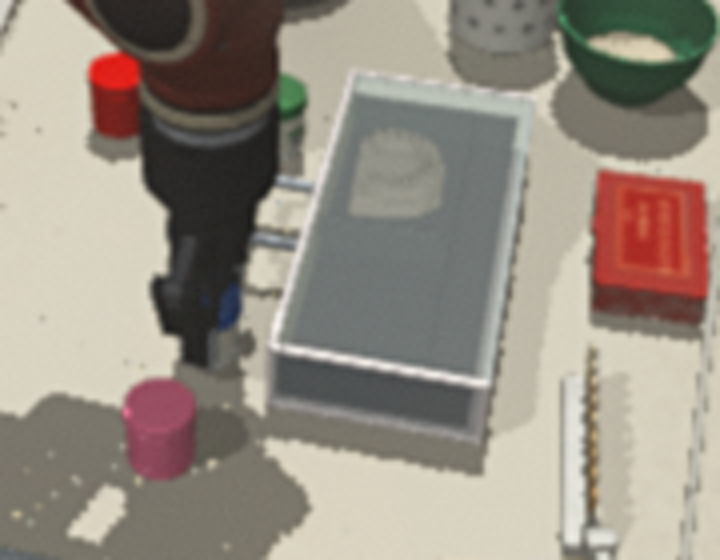

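The blue jar is gripped on its body (38.7 mm) and stands clear of its neighbours. Next it goes to the tray.

Request:
jog_arm(targets=[[[0,0,-1.3],[0,0,0],20],[[0,0,-3.2],[0,0,0],20],[[-0.5,2,-3.2],[0,0,0],20],[[-1,4.2,-3.2],[0,0,0],20],[[-1.5,6.4,-3.2],[0,0,0],20],[[-1.74,8.4,-3.2],[0,0,0],20],[[-1.74,9.68,-3.2],[0,0,0],20],[[-1.74,9.68,-3.2],[0,0,0],20]])

```text
time: 3.65
tool_pos: [0.5432, -0.3318, 0.0884]
tool_rot: [0.0, 1.0, -0.001, 0.0]
contact_force: [0.6, -0.4, -0.3]
gripper_width: 0.449
grasp_force: 60.3
```

Request:
jog_arm(targets=[[[0,0,1.3],[0,0,0],20],[[0,0,2.5],[0,0,0],20],[[0,0,3.08],[0,0,0],20],[[0,0,3.1],[0,0,0],20],[[0,0,3.1],[0,0,0],20],[[0,0,3.1],[0,0,0],65],[[0,0,3.1],[0,0,0],65],[[0,0,3.1],[0,0,0],65]])

```text
time: 4.65
tool_pos: [0.5436, -0.3296, 0.0109]
tool_rot: [0.0, 1.0, 0.0, 0.0]
contact_force: [-0.8, -0.2, -0.8]
gripper_width: 0.648
grasp_force: 0.0
```

Request:
jog_arm(targets=[[[0,0,-1],[0,0,0],65],[[0,0,-2.6],[0,0,0],65],[[0,-0.1,-3.2],[0,0,0],65]])

```text
time: 5.03
tool_pos: [0.545, -0.3282, 0.0939]
tool_rot: [0.002, 1.0, -0.0, 0.002]
contact_force: [0.5, -1.1, 0.3]
gripper_width: 0.653
grasp_force: 0.0
```

```bash
python3 - <<'E'
from h import *
where(); im,d,W=cloud('side'); cv2.imwrite('pics/b.png',cv2.resize(im[240:384,90:290,::-1],(800,576),interpolation=cv2.INTER_CUBIC))
go(570.5,107,100,0);go(570.5,107,8,0)
E
```

```text
t 5.03 pos [ 545.  -328.2   93.9] a -0.01 q [ 0.002  1.    -0.     0.002] w 0.653 f [ 0.5 -1.1  0.3] g 0.0
-> (570.5, 107, 100, 0) [  1.01 -17.4   -0.26] [ 0.02 -0.03  0.  ]
-> (570.5, 107, 8, 0) [  0.99 -17.42   3.42] [ 0.02 -0.03  0.  ]
```

View pics/b.png

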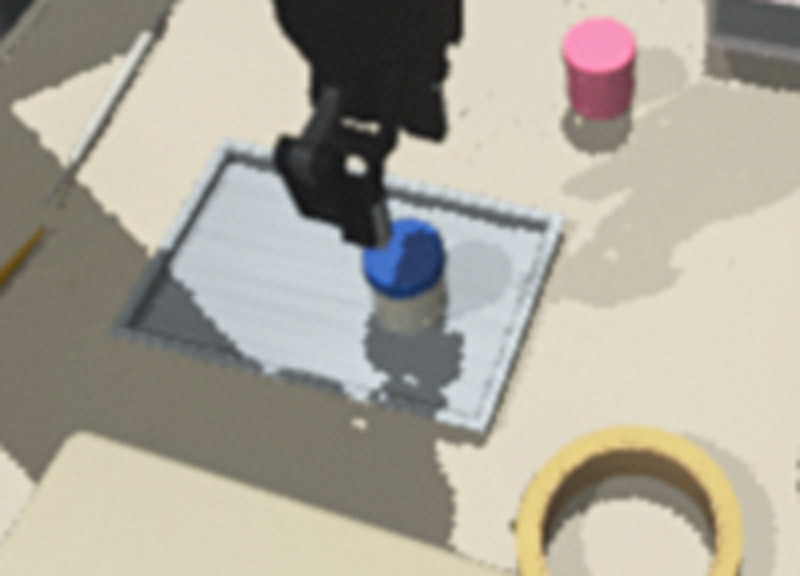

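Blue stands upright in the tray at about (405,265) in the crop. Now the green jar.

Request:
jog_arm(targets=[[[0,-2.4,0],[0,0,0],100],[[0.2,-4.8,0],[0,0,0],100],[[0.4,-7.2,0],[0,0,0],100],[[0.6,-9.6,0],[0,0,0],100],[[0.8,-12,0],[0,0,0],100],[[1,-14.4,0],[0,0,0],100],[[1,-16.6,0],[0,0,0],100],[[1,-17.4,0],[0,0,0],100]])

```text
time: 6.08
tool_pos: [0.5672, 0.1106, 0.0893]
tool_rot: [-0.0, 1.0, 0.002, -0.001]
contact_force: [-0.1, -0.4, -0.4]
gripper_width: 1.002
grasp_force: 0.0
```

Request:
jog_arm(targets=[[[0,0,0],[0,0,0],100],[[0,0,1.6],[0,0,0],100],[[0,0,2.8],[0,0,0],100],[[0,0,3.4],[0,0,0],100],[[0,0,3.4],[0,0,0],60],[[0,0,3.4],[0,0,0],20],[[0,0,3.4],[0,0,0],20],[[0,0,3.4],[0,0,0],20]])

```text
time: 7.08
tool_pos: [0.57, 0.1079, 0.0077]
tool_rot: [0.0, 1.0, 0.0, 0.002]
contact_force: [0.7, -0.6, 4.7]
gripper_width: 0.478
grasp_force: 60.0
```

Request:
jog_arm(targets=[[[0,0,0],[0,0,0],20],[[0,0,0],[0,0,0],20],[[0,0,0],[0,0,0],20]])

```text
time: 7.45
tool_pos: [0.57, 0.1079, 0.0076]
tool_rot: [0.0, 1.0, 0.0, 0.002]
contact_force: [-0.4, -1.4, 7.2]
gripper_width: 0.473
grasp_force: 59.9
```

```bash
python3 - <<'E'
from h import *
where(); go(465,-330,70,0)
E
```

```text
t 7.45 pos [570.  107.9   7.6] a 0.03 q [0.    1.    0.    0.002] w 0.473 f [-0.4 -1.4  7.2] g 59.9
-> (465, -330, 70, 0) [-4.2  17.51 -2.5 ] [ 0.   -0.02  0.  ]
```

Request:
jog_arm(targets=[[[0,0,-1.3],[0,0,0],20],[[0,0,-3.2],[0,0,0],20],[[-0.6,2.3,-3.2],[0,0,0],20],[[-1.2,4.6,-3.2],[0,0,0],20],[[-1.8,6.9,-3.2],[0,0,0],20],[[-2.4,9.2,-3.2],[0,0,0],20],[[-3.1,11.4,-3.2],[0,0,0],20],[[-3.8,13.5,-3.2],[0,0,0],20]])

```text
time: 8.45
tool_pos: [0.4727, -0.2311, 0.0858]
tool_rot: [-0.0, 1.0, 0.0, 0.0]
contact_force: [1.5, -0.3, -1.2]
gripper_width: 0.475
grasp_force: 60.6
```

Request:
jog_arm(targets=[[[-0.4,2,0],[0,0,0],20],[[-0.4,4,0],[0,0,0],20],[[-0.4,4,0],[0,0,0],20],[[-0.4,4,1.4],[0,0,0],20],[[-0.4,4,2.6],[0,0,0],20],[[-0.4,4,3.08],[0,0,0],20],[[-0.4,4,3.08],[0,0,0],20],[[-0.4,4,3.1],[0,0,0],20]])

```text
time: 9.45
tool_pos: [0.4643, -0.3288, 0.0097]
tool_rot: [-0.0, 1.0, 0.0, 0.0]
contact_force: [-2.1, 3.2, 9.2]
gripper_width: 0.474
grasp_force: 61.4
```

Request:
jog_arm(targets=[[[0,0,0],[0,0,0],65],[[0,0,0],[0,0,0],65],[[0,0,0],[0,0,0],65],[[0,0,-1],[0,0,0],65],[[0,0,-2.6],[0,0,0],65],[[0,0,-4],[0,0,0],65],[[0,-2,-4],[0,0,0],65],[[0,-3,-4],[0,0,0],65]])

```text
time: 10.45
tool_pos: [0.4635, -0.2532, 0.1085]
tool_rot: [0.0, 1.0, 0.0, 0.0]
contact_force: [0.0, 0.8, -0.9]
gripper_width: 0.651
grasp_force: 0.0
```

```bash
python3 - <<'E'
from h import *
where(); im,d,W=cloud('side'); cv2.imwrite('pics/c.png',cv2.resize(im[240:384,90:290,::-1],(800,576),interpolation=cv2.INTER_CUBIC))
go(580,7,100,3.7+90);go(580,7,14,93.7)
hsv=cv2.cvtColor(im,cv2.COLOR_RGB2HSV)
for n,lo,hi in(('blue',105,125),('green',50,80)):
    m=(hsv[...,0]>lo)&(hsv[...,0]<hi)&(hsv[...,1]>110)&(W[...,1]<-.25)&(W[...,1]>-.41)&(W[...,0]<.62); print(n,m.sum(),np.nanmedian(W[m],0))
E
```

```text
t 10.45 pos [ 463.5 -253.2  108.5] a 0.04 q [0. 1. 0. 0.] w 0.651 f [ 0.   0.8 -0.9] g 0.0
-> (580, 7, 100, 93.7) [  4.7  -10.3    0.32] [-2.00e-02 -1.00e-02 -1.17e+01]
-> (580, 7, 14, 93.7) [  4.71 -10.29   3.76] [-2.00e-02 -1.00e-02 -1.17e+01]
blue 311 [ 0.54328681 -0.33306236  0.04617353]
green 128 [ 0.46272906 -0.33981978  0.04770151]
```

View pics/c.png

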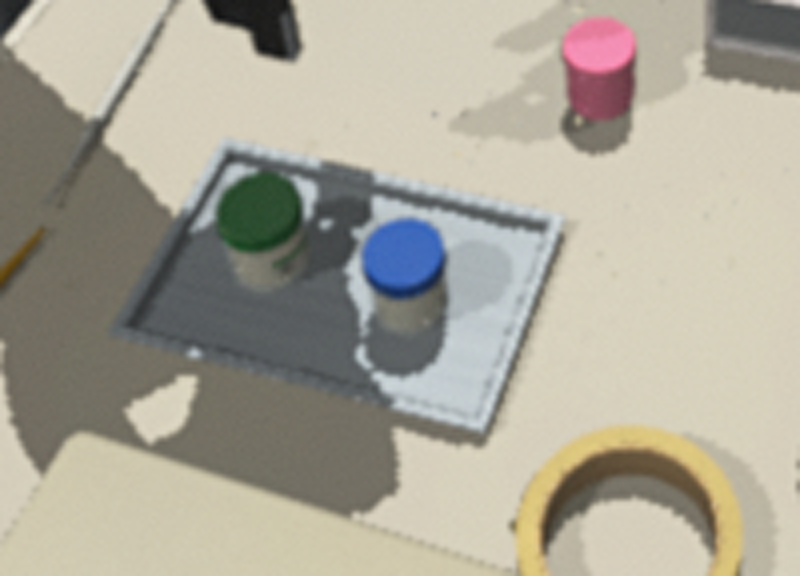

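Both jars are upright in the tray, green at (262,215) and blue at (405,260). Next is the handle.

Request:
jog_arm(targets=[[[0.6,-1.3,0],[0,0,-1.3],30],[[1.2,-2.6,0],[0,0,-2.6],30],[[1.8,-3.9,0],[0,0,-3.9],30],[[2.4,-5.2,0],[0,0,-5.2],30],[[3,-6.5,0],[0,0,-6.5],30],[[3.6,-7.8,0],[0,0,-7.8],30],[[4.2,-9.1,0],[0,0,-9.1],30],[[4.7,-10.3,0],[0,0,-10.4],30]])

```text
time: 11.5
tool_pos: [0.5812, 0.0039, 0.1074]
tool_rot: [-0.0, 0.746, 0.666, -0.001]
contact_force: [0.0, 0.2, 0.7]
gripper_width: 0.3
grasp_force: 0.0
```

Request:
jog_arm(targets=[[[0,0,0],[0,0,-1.3],30],[[0,0,0],[0,0,-1.3],30]])

```text
time: 11.75
tool_pos: [0.5808, 0.0032, 0.1074]
tool_rot: [-0.0, 0.685, 0.729, -0.001]
contact_force: [-0.6, 0.9, 0.4]
gripper_width: 0.3
grasp_force: 0.0
```

```bash
python3 - <<'E'
from h import *
where(); go(580,7,100,3.7+90);go(580,7,14,93.7)
im,d,W=cloud('top'); z=W[...,2]; a=np.load('/tmp/top.npz')['W']
m=(a[...,2]>.02)&(a[...,2]<.04)&(a[...,0]<.590)&(a[...,0]>.565)&(a[...,1]>-.035)&(a[...,1]<.045); P=a[m]; print(len(P),np.median(P,0),P.min(0),P.max(0)); print(np.polyfit(P[:,1],P[:,0],1))
E
```

```text
t 11.75 pos [580.8   3.2 107.4] a 93.53 q [-0.     0.685  0.729 -0.001] w 0.3 f [-0.6  0.9  0.4] g 0.0
-> (580, 7, 100, 93.7) [ 0.16 -0.02  0.29] [-0.01  0.   -0.02]
-> (580, 7, 14, 93.7) [ 0.16 -0.02  3.73] [-0.01  0.   -0.02]
81 [0.58394673 0.01145914 0.03329953] [ 0.57902116 -0.02157633  0.02757718] [0.58967803 0.03917675 0.03953786]
[-0.03538545  0.58422676]
```

Request:
jog_arm(targets=[[[0.16,0.08,1.5],[0,0,0],30],[[0.16,0.08,2.9],[0,0,0],30],[[0.16,0.08,3.7],[0,0,0],30],[[0.16,0.08,3.7],[0,0,0],15],[[0.16,0.08,3.7],[0,0,0],0],[[0.16,0.08,3.7],[0,0,0],0],[[0.16,0.08,3.7],[0,0,0],0],[[0.16,0.08,3.7],[0,0,0],0]])

```text
time: 12.8
tool_pos: [0.5821, 0.0068, 0.0156]
tool_rot: [-0.0, 0.684, 0.729, -0.001]
contact_force: [-3.1, -2.9, -5.9]
gripper_width: 0.061
grasp_force: 58.4
```

Request:
jog_arm(targets=[[[0,-0.25,0],[0,0,0],0],[[0,-0.7,0],[0,0,0],0],[[0,-1.2,0],[0,0,0],0],[[0,-1.7,0],[0,0,0],0],[[0,-2.2,0],[0,0,0],0],[[0,-2.7,0],[0,0,0],0],[[0,-3.2,0],[0,0,0],0],[[0,-3.6,0],[0,0,0],0]])

```text
time: 13.8
tool_pos: [0.4922, 0.0002, 0.0156]
tool_rot: [0.002, 0.684, 0.729, -0.0]
contact_force: [13.6, -6.9, -15.8]
gripper_width: 0.062
grasp_force: 59.1
```

Request:
jog_arm(targets=[[[0,0,0],[0,0,0],0],[[0,0,0],[0,0,0],0],[[0,0,0],[0,0,0],0]])

```text
time: 14.18
tool_pos: [0.4923, 0.0002, 0.0156]
tool_rot: [0.001, 0.684, 0.729, -0.001]
contact_force: [2.5, -7.8, -13.4]
gripper_width: 0.063
grasp_force: 59.4
```

Request:
jog_arm(targets=[[[0,0,0],[0,0,0],30],[[0,0,0],[0,0,0],30],[[0,0,0],[0,0,0],30],[[0,0,-1.5],[0,0,0],30],[[0,0,-4],[0,0,0],30],[[0,0,-5],[0,0,1.3],60],[[0,-2,-6],[0,0,2.6],90],[[0,-3,-6],[0,0,3.9],100]])

```text
time: 15.18
tool_pos: [0.4184, -0.0033, 0.1687]
tool_rot: [0.001, 0.857, 0.516, 0.002]
contact_force: [0.4, -0.4, -0.6]
gripper_width: 0.923
grasp_force: 0.0
```

```bash
python3 - <<'E'
from h import *
where()
im,d,W=cloud('top'); np.savez('/tmp/top1.npz',im=im,W=W)
cv2.imwrite('pics/d.png',cv2.resize(im[100:250,80:320,::-1],(800,500),interpolation=cv2.INTER_CUBIC))
E
```

```text
t 15.18 pos [418.4  -3.3 168.7] a 62.08 q [0.001 0.857 0.516 0.002] w 0.923 f [ 0.4 -0.4 -0.6] g 0.0
```

View pics/d.png

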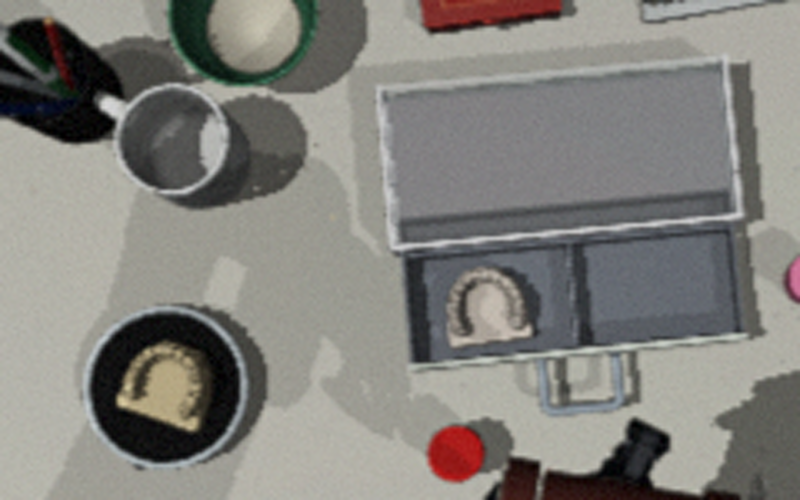

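The drawer is fully out. Pink is at about (490,308) in the crop and yellow at (165,385). I'll locate both casts from the depth.

```bash
python3 - <<'E'
from h import *
z=np.load('/tmp/top1.npz'); im,W=z['im'],z['W']; hsv=cv2.cvtColor(im,cv2.COLOR_RGB2HSV)
def rect(P): 
    (c,s,a)=cv2.minAreaRect((P[:,:2]*1000).astype(np.float32)); return np.round(c,1),np.round(s,1),round(a,1)
v,u=np.mgrid[0:384,0:512]; x=(u-80)*10/3; y=(v-100)*10/3
m=(x>432)&(x<550)&(y>258)&(y<356)&(hsv[...,2]>100); P=W[m]; P=P[P[:,2]>.014]; print('pink',rect(P),len(P),np.percentile(P[:,2],[5,50,95]))
m=(x>105)&(x<225)&(y>325)&(y<445)&(hsv[...,1]>50)&(hsv[...,2]>60); P=W[m]; P=P[P[:,2]>.029]; print('yel',rect(P),len(P))
r=lambda x,y,z: np.round(ray('top',x*.3+80,y*.3+100,z)*1000,1)
print('pink corners',[r(*c) for c in((447,347,.022),(533,337,.022),(487,265,.037))])
print('yel corners',[r(*c) for c in((116,398,.039),(195,432,.039))])
where(); go(519,312,160,-20.5)
E
```

```text
pink (array([565.3,  68.7]), array([74.8, 73.7]), 8.1) 435 [0.01864404 0.02409094 0.03926551]
yel (array([519.1, 312. ]), array([62.9, 57.7]), 73.6) 481
pink corners [array([540.7, 102.9,  22. ]), array([547.1,  37.6,  22. ]), array([601.2,  71. ,  37. ])]
yel corners [array([506.9, 347.1,  39. ]), array([480.5, 289. ,  39. ])]
t 15.22 pos [416.   -3.1 167.1] a 61.86 q [0.    0.858 0.514 0.   ] w 0.986 f [ 2.3  0.6 -1.3] g 0.0
-> (519, 312, 160, -20.5) [13.06 -2.31  0.29] [ 0.00e+00 -1.00e-02  1.03e+01]
```

Request:
jog_arm(targets=[[[1.6,-0.3,0],[0,0,1.3],100],[[3.2,-0.6,0],[0,0,2.6],100],[[4.8,-0.9,0],[0,0,3.9],100],[[6.4,-1.2,0],[0,0,5.2],100],[[8,-1.5,0],[0,0,6.5],100],[[9.6,-1.8,0],[0,0,7.8],100],[[11.4,-2.1,0],[0,0,9.1],100],[[13.0,-2.3,0],[0,0,10.3],100]])

```text
time: 16.23
tool_pos: [0.5183, 0.3136, 0.1659]
tool_rot: [-0.0, 0.985, -0.175, 0.0]
contact_force: [1.1, 0.5, 1.1]
gripper_width: 1.001
grasp_force: 0.0
```

Request:
jog_arm(targets=[[[0,0,0.5],[0,0,0],100],[[0,0,1],[0,0,0],100],[[0,0,1],[0,0,0],100]])

```text
time: 16.6
tool_pos: [0.5163, 0.31, 0.1384]
tool_rot: [0.001, 0.985, -0.173, -0.002]
contact_force: [-0.4, 0.4, 0.6]
gripper_width: 0.999
grasp_force: 0.0
```

```bash
python3 - <<'E'
from h import *
where(); go(520,310.5,60,-20.5); go(520,310.5,22,-20.5)
E
```

```text
t 16.6 pos [516.3 310.  138.4] a -19.98 q [ 0.001  0.985 -0.173 -0.002] w 0.999 f [-0.4  0.4  0.6] g 0.0
-> (520, 310.5, 60, -20.5) [ 0.14 -0.08  3.14] [0.02 0.02 0.07]
-> (520, 310.5, 22, -20.5) [ 0.15 -0.08  4.66] [0.02 0.02 0.07]
```

Request:
jog_arm(targets=[[[0.14,-0.08,1.8],[0,0,0],100],[[0.14,-0.08,3.2],[0,0,0],100],[[0.14,-0.08,4.2],[0,0,0],100],[[0.14,-0.08,4.75],[0,0,0],100],[[0.14,-0.08,4.75],[0,0,0],100],[[0.14,-0.08,4.75],[0,0,0],70],[[0.14,-0.08,4.75],[0,0,0],50],[[0.14,-0.08,4.75],[0,0,0],50]])

```text
time: 17.6
tool_pos: [0.5232, 0.3123, 0.0249]
tool_rot: [-0.0, 0.985, -0.173, 0.001]
contact_force: [-2.2, -2.6, 6.4]
gripper_width: 0.659
grasp_force: 61.6
```

Request:
jog_arm(targets=[[[0,0,0],[0,0,0],50],[[0,0,0],[0,0,0],50],[[0,0,0],[0,0,0],50]])

```text
time: 17.98
tool_pos: [0.5232, 0.3123, 0.0249]
tool_rot: [-0.0, 0.985, -0.173, 0.001]
contact_force: [-1.1, -1.4, 6.9]
gripper_width: 0.659
grasp_force: 61.6
```

```bash
python3 - <<'E'
from h import *
where(); im,d,W=cloud('side'); cv2.imwrite('pics/e.png',cv2.resize(im[80:200,200:360,::-1],(800,600),interpolation=cv2.INTER_CUBIC))
E
```

```text
t 17.98 pos [523.2 312.3  24.9] a -19.97 q [-0.     0.985 -0.173  0.001] w 0.659 f [-1.1 -1.4  6.9] g 61.6
```

View pics/e.png

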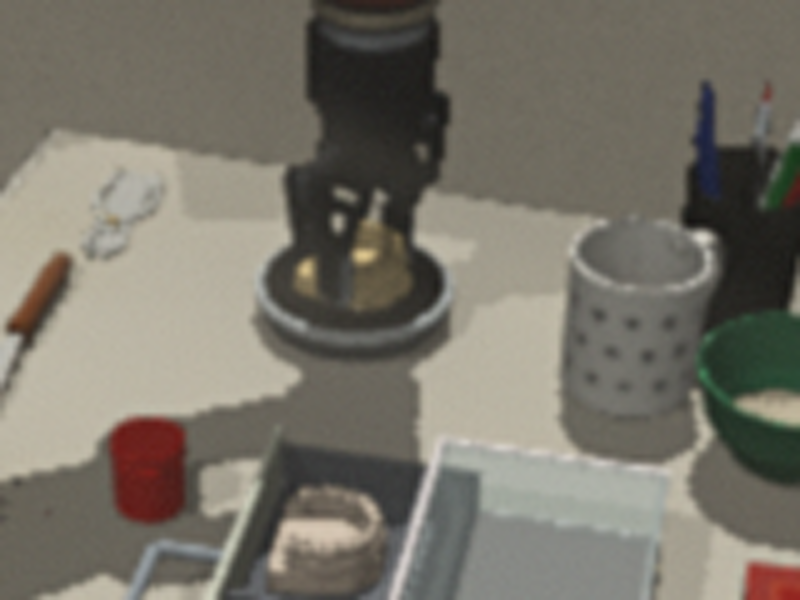

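Width is 56 mm rather than 66, so the pads are probably on the teeth above the base. I'll reopen, go lower and regrip.

Request:
jog_arm(targets=[[[0,0,0],[0,0,0],100],[[0,0,0],[0,0,0],100],[[0,0,0],[0,0,0],100],[[-0.16,0.05,0.15],[0,0,0],100],[[-0.16,0.05,0.3],[0,0,0],100],[[-0.16,0.05,0.3],[0,0,0],100]])

```text
time: 18.77
tool_pos: [0.5169, 0.312, 0.0138]
tool_rot: [0.0, 0.985, -0.174, -0.001]
contact_force: [0.0, 0.4, -0.2]
gripper_width: 0.999
grasp_force: 0.0
```

Request:
jog_arm(targets=[[[0.04,0,-0.08],[0,0,0],90],[[0.04,0,-0.08],[0,0,0],80],[[0.04,0,-0.08],[0,0,0],70],[[0.04,0,-0.08],[0,0,0],50],[[0.04,0,-0.08],[0,0,0],50],[[0.04,0,-0.08],[0,0,0],50]])

```text
time: 19.52
tool_pos: [0.5205, 0.3123, 0.0204]
tool_rot: [-0.0, 0.985, -0.173, 0.002]
contact_force: [-3.0, -3.2, 15.0]
gripper_width: 0.691
grasp_force: 63.9
```

Request:
jog_arm(targets=[[[0,0,-0.2],[0,0,0],50],[[0,0,-0.6],[0,0,0],50],[[0,0,-1.4],[0,0,0],50],[[0,0,-2.6],[0,0,0],50],[[0,0,-3.6],[0,0,0],50],[[0,0,-3.6],[0,0,0],50],[[0,0,-3.6],[0,0,0],50]])

```text
time: 20.4
tool_pos: [0.5179, 0.3117, 0.106]
tool_rot: [0.0, 0.985, -0.174, -0.0]
contact_force: [0.0, -0.1, -2.4]
gripper_width: 0.685
grasp_force: 64.0
```

```bash
python3 - <<'E'
from h import *
where(); im,d,W=cloud('side'); cv2.imwrite('pics/f.png',cv2.resize(im[50:170,200:360,::-1],(800,600),interpolation=cv2.INTER_CUBIC))
go(580.8,-55.9,110,3.7)
E
```

```text
t 20.4 pos [517.9 311.7 106. ] a -19.99 q [ 0.     0.985 -0.174 -0.   ] w 0.685 f [ 0.  -0.1 -2.4] g 64.0
-> (580.8, -55.9, 110, 3.7) [ 7.4  12.94 -0.18] [ 0.01  0.01 -2.96]
```

View pics/f.png

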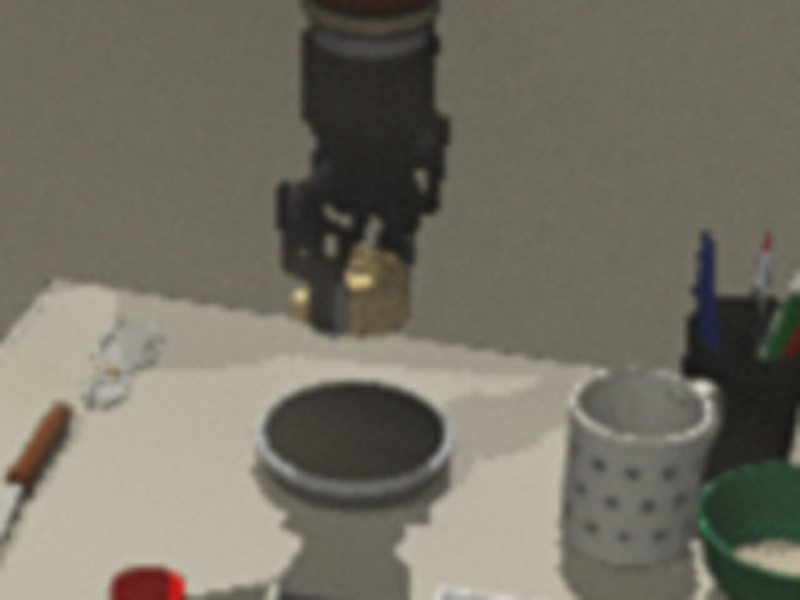

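The cast is held level with the fingertips at its underside. Next I carry it to the right compartment.

Request:
jog_arm(targets=[[[1,1.8,0],[0,0,-1],50],[[2.1,3.7,0],[0,0,-2],50],[[3.2,5.6,0],[0,0,-2.96],50],[[4.3,7.5,0],[0,0,-2.96],50],[[5.4,9.4,0],[0,0,-2.96],50],[[6.5,11.3,0],[0,0,-2.96],50],[[7.4,12.9,0],[0,0,-2.96],50],[[7.4,12.9,0],[0,0,-2.96],50]])

```text
time: 21.45
tool_pos: [0.5814, -0.0571, 0.105]
tool_rot: [-0.0, 1.0, 0.03, -0.001]
contact_force: [-0.4, 0.8, -2.3]
gripper_width: 0.686
grasp_force: 64.2
```

Request:
jog_arm(targets=[[[0,0,0.8],[0,0,0],50],[[0,0,1.6],[0,0,0],50],[[0,0,1.6],[0,0,0],50]])

```text
time: 21.82
tool_pos: [0.579, -0.0527, 0.0624]
tool_rot: [-0.001, 0.999, 0.033, -0.004]
contact_force: [-0.5, 0.7, -1.3]
gripper_width: 0.686
grasp_force: 64.2
```

```bash
python3 - <<'E'
from h import *
where(); go(580.8,-55.9,6,3.7)
im,d,W=cloud('side'); cv2.imwrite('pics/g.png',cv2.resize(im[140:270,210:370,::-1],(738,600),interpolation=cv2.INTER_CUBIC))
E
```

```text
t 21.82 pos [579.  -52.7  62.4] a 3.78 q [-0.001  0.999  0.033 -0.004] w 0.686 f [-0.5  0.7 -1.3] g 64.2
-> (580.8, -55.9, 6, 3.7) [0.08 0.14 2.25] [-0.02  0.05  0.01]
```

View pics/g.png

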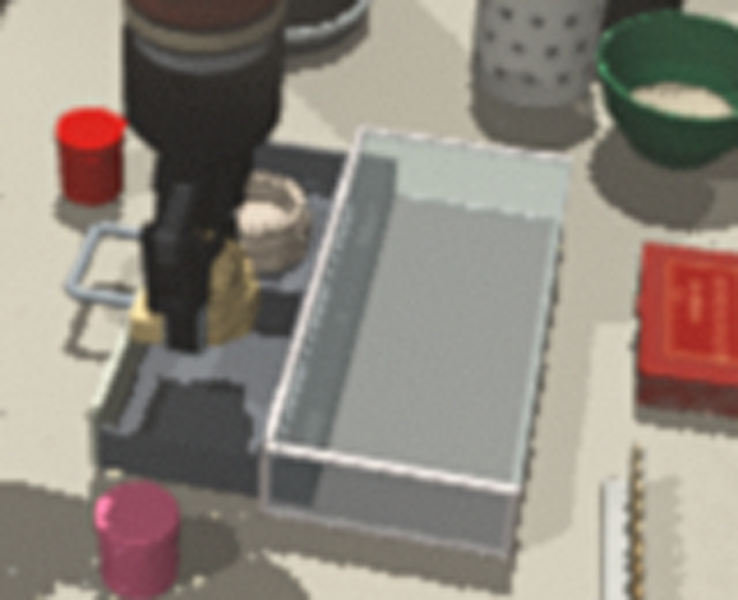

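```bash
python3 - <<'E'
from h import *
im,d,W=cloud('side'); hsv=cv2.cvtColor(im,cv2.COLOR_RGB2HSV)
m=(hsv[...,0]>12)&(hsv[...,0]<32)&(hsv[...,1]>90)&(W[...,2]>.045)&(W[...,2]<.11)&(abs(W[...,0]-.58)<.06)&(abs(W[...,1]+.055)<.06)
P=W[m]; print(len(P),np.percentile(P,[1,5,50,95,99],axis=0).round(4)); 
h=np.radians(3.7); print('x along cab', np.percentile((P[:,:2]-[.579,-.0527])@[np.cos(h),np.sin(h)],[0,1,3,97,99,100]).round(4)); where(); go(580.8,-55.9,6,3.7)
E
```

```text
101 [[ 0.5567 -0.0886  0.071 ]
 [ 0.5579 -0.0871  0.073 ]
 [ 0.5969 -0.0683  0.0828]
 [ 0.6063 -0.0415  0.0962]
 [ 0.6066 -0.0318  0.097 ]]
x along cab [-0.0252 -0.0244 -0.0242  0.027   0.0276  0.028 ]
t 21.93 pos [581.4 -53.5  65.5] a 3.76 q [-0.     0.999  0.033 -0.001] w 0.683 f [ 0.3  1.1 -1. ] g 64.3
-> (580.8, -55.9, 6, 3.7) [-0.03  0.1   2.38] [-0.    0.01  0.01]
```

The cast is centred within the grip to a few mm. I'll lower and release it.

Request:
jog_arm(targets=[[[0,0.1,0.8],[0,0,0],50],[[0,0.1,1.5],[0,0,0],50],[[0,0.1,2.0],[0,0,0],50],[[0,0.1,2.35],[0,0,0],50],[[0,0.1,2.35],[0,0,0],50],[[0,0.1,2.35],[0,0,0],50]])

```text
time: 22.68
tool_pos: [0.5827, -0.057, 0.0083]
tool_rot: [0.0, 0.999, 0.032, 0.001]
contact_force: [-0.2, 0.3, -1.1]
gripper_width: 0.689
grasp_force: 64.2
```

Request:
jog_arm(targets=[[[0,0,0.12],[0,0,0],50],[[0,0,0.12],[0,0,0],50],[[0,0,0.12],[0,0,0],82],[[0,0,0.12],[0,0,0],82],[[0,0,0.12],[0,0,0],82],[[0,0,-0.8],[0,0,0],82],[[0,0,-2.2],[0,0,0],82],[[0,0,-4],[0,0,0],82]])

```text
time: 23.68
tool_pos: [0.5812, -0.0567, 0.1077]
tool_rot: [-0.0, 0.999, 0.032, -0.001]
contact_force: [1.0, -0.1, 0.1]
gripper_width: 0.821
grasp_force: 0.0
```

```bash
python3 - <<'E'
from h import *
where(); go(573,71,100,4.5)
E
```

```text
t 23.68 pos [581.2 -56.7 107.7] a 3.68 q [-0.     0.999  0.032 -0.001] w 0.821 f [ 1.  -0.1  0.1] g 0.0
-> (573, 71, 100, 4.5) [ 0.   -5.12  0.31] [-0.01  0.02 -0.1 ]
```

Request:
jog_arm(targets=[[[0,-2.4,0],[0,0,0],92],[[0,-4.6,0],[0,0,0],92],[[0,-5.1,0],[0,0,0],92],[[0,-5.1,0],[0,0,0],92],[[0,-5.1,1],[0,0,0],92],[[0,-5.1,2],[0,0,0],92],[[0,-5.1,2],[0,0,0],92]])

```text
time: 24.55
tool_pos: [0.5721, 0.0688, 0.0553]
tool_rot: [0.0, 1.0, 0.031, -0.003]
contact_force: [-1.1, 0.5, 0.3]
gripper_width: 0.921
grasp_force: 0.0
```

```bash
python3 - <<'E'
from h import *
where(); go(573,70.5,5,4)
E
```

```text
t 24.55 pos [572.1  68.8  55.3] a 3.59 q [ 0.     1.     0.031 -0.003] w 0.921 f [-1.1  0.5  0.3] g 0.0
-> (573, 70.5, 5, 4) [ 0.05 -0.06  2.01] [-0.    0.04 -0.05]
```

Request:
jog_arm(targets=[[[0,-0.05,0.8],[0,0,0],92],[[0,-0.05,1.5],[0,0,0],92],[[0,-0.05,2.0],[0,0,0],92],[[0,-0.05,2.0],[0,0,0],92],[[0,-0.05,2.0],[0,0,0],70],[[0,-0.05,2.0],[0,0,0],50],[[0,-0.05,2.0],[0,0,0],50],[[0,-0.05,2.0],[0,0,0],50]])

```text
time: 25.55
tool_pos: [0.5754, 0.0718, 0.0094]
tool_rot: [-0.0, 0.999, 0.032, 0.002]
contact_force: [1.6, 2.2, 5.5]
gripper_width: 0.661
grasp_force: 63.1
```

Request:
jog_arm(targets=[[[0,0,0],[0,0,0],50],[[0,0,0],[0,0,0],50]])

```text
time: 25.8
tool_pos: [0.5754, 0.0718, 0.0094]
tool_rot: [-0.0, 0.999, 0.032, 0.002]
contact_force: [1.1, 0.8, 5.8]
gripper_width: 0.661
grasp_force: 63.1
```

Same shallow grip as the first one on the yellow cast. I'll regrip lower.

Request:
jog_arm(targets=[[[0,0,0],[0,0,0],90],[[0,0,0],[0,0,0],90],[[0,0,0],[0,0,0],90],[[-0.1,0,0.2],[0,0,0],90],[[-0.1,0,0.25],[0,0,0],90],[[-0.1,0,0.25],[0,0,0],70],[[-0.1,0,0.25],[0,0,0],50],[[-0.1,0,0.25],[0,0,0],50]])

```text
time: 26.8
tool_pos: [0.573, 0.0715, 0.0033]
tool_rot: [-0.0, 0.999, 0.032, 0.002]
contact_force: [0.5, 0.6, 5.3]
gripper_width: 0.695
grasp_force: 65.2
```

Request:
jog_arm(targets=[[[0,0,0],[0,0,0],50],[[0,0,0],[0,0,0],50]])

```text
time: 27.05
tool_pos: [0.573, 0.0715, 0.0033]
tool_rot: [-0.0, 0.999, 0.032, 0.002]
contact_force: [-0.8, -0.1, 5.6]
gripper_width: 0.697
grasp_force: 65.2
```

Request:
jog_arm(targets=[[[0,0,-0.3],[0,0,0],50],[[0,0,-1.3],[0,0,0],50],[[0,0,-3],[0,0,0],50],[[0,0,-4],[0,0,0],50],[[-0.5,-2,-4],[0,0,0],50],[[-0.8,-4,-4],[0,0,0],50],[[-1.2,-6,-4],[0,0,0],50],[[-1.5,-8,-4],[0,0,0],50]])

```text
time: 28.05
tool_pos: [0.52, 0.2698, 0.1013]
tool_rot: [0.0, 0.999, 0.032, -0.0]
contact_force: [0.6, -0.2, -1.9]
gripper_width: 0.694
grasp_force: 64.1
```

Request:
jog_arm(targets=[[[-0.16,-1.93,0],[0,0,0],50],[[-0.16,-1.93,0],[0,0,0],50],[[-0.16,-1.93,0.8],[0,0,0],50],[[-0.16,-1.93,1.5],[0,0,0],50],[[-0.16,-1.93,1.5],[0,0,0],50]])

```text
time: 28.68
tool_pos: [0.512, 0.3143, 0.0604]
tool_rot: [0.001, 1.0, 0.031, -0.003]
contact_force: [-0.5, -0.5, -1.4]
gripper_width: 0.695
grasp_force: 64.2
```

```bash
python3 - <<'E'
from h import *
where(); go(515.6,316.7,22,3.7)
im,d,W=cloud('side'); cv2.imwrite('pics/i.png',cv2.resize(im[80:230,200:370,::-1],(680,600),interpolation=cv2.INTER_CUBIC))
E
```

```text
t 28.68 pos [512.  314.3  60.4] a 3.59 q [ 0.001  1.     0.031 -0.003] w 0.695 f [-0.5 -0.5 -1.4] g 64.2
-> (515.6, 316.7, 22, 3.7) [ 0.16 -0.09  1.54] [ 0.02  0.04 -0.01]
```

View pics/i.png

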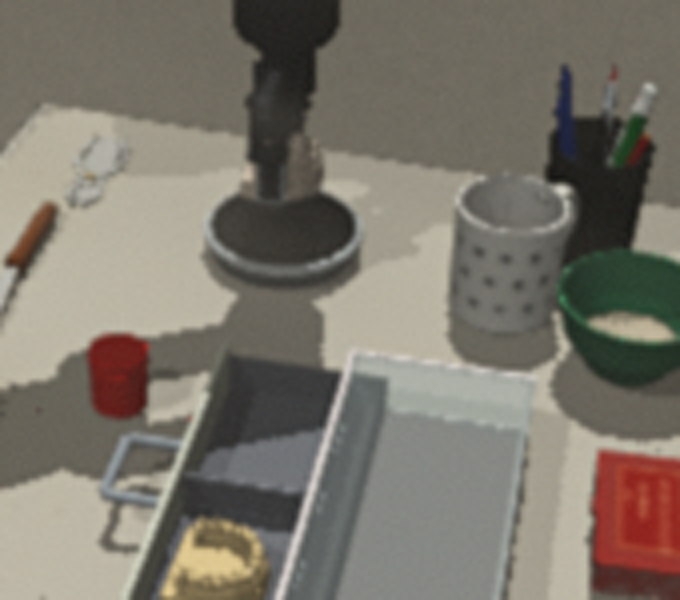

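Yellow lies flat in the right compartment, and pink hangs level over the turntable.

Request:
jog_arm(targets=[[[0.08,-0.05,0.6],[0,0,0],50],[[0.08,-0.05,1.1],[0,0,0],50],[[0.08,-0.05,1.5],[0,0,0],50],[[0.08,-0.05,1.5],[0,0,0],50],[[0.08,-0.05,1.5],[0,0,0],50]])

```text
time: 29.35
tool_pos: [0.5161, 0.318, 0.0268]
tool_rot: [-0.0, 0.999, 0.032, 0.0]
contact_force: [0.1, 0.3, -0.9]
gripper_width: 0.697
grasp_force: 64.2
```

Request:
jog_arm(targets=[[[0,0,0.2],[0,0,0],50],[[0,0,0.23],[0,0,0],50],[[0,0,0.23],[0,0,0],50],[[0,0,0.23],[0,0,0],85],[[0,0,0.23],[0,0,0],85],[[0,0,0.23],[0,0,0],85],[[0,0,-0.8],[0,0,0],85],[[0,0,-2.4],[0,0,0],85]])

```text
time: 30.35
tool_pos: [0.5146, 0.3172, 0.0855]
tool_rot: [0.001, 0.999, 0.032, -0.002]
contact_force: [0.8, 0.0, 1.4]
gripper_width: 0.854
grasp_force: 0.0
```

Request:
jog_arm(targets=[[[0,0,-1.5],[0,0,0],60],[[-1.2,2,-1.5],[0,0,-1.3],40],[[-1.6,4,-1.5],[0,0,-2.6],30],[[-1.8,6,-1.5],[0,0,-3.9],30],[[-2,8,-1.5],[0,0,-5.2],30],[[-2,10,-1.5],[0,0,-6.5],30],[[-2,12,-1.5],[0,0,-7.8],30],[[-2,12.6,-1.5],[0,0,-9.1],30]])

```text
time: 31.35
tool_pos: [0.4864, -0.002, 0.1244]
tool_rot: [0.0, 0.789, 0.615, 0.0]
contact_force: [-0.5, 0.8, 0.1]
gripper_width: 0.301
grasp_force: 0.0
```

```bash
python3 - <<'E'
from h import *
where(); go(492.3,0.5,100,93.7);go(492.3,0.5,16,93.7)
im,d,W=cloud('top'); hsv=cv2.cvtColor(im,cv2.COLOR_RGB2HSV)
m=(np.hypot(W[...,0]-.5156,W[...,1]-.3167)<.055)&(W[...,2]>.029); P=W[m]
print('pink',cv2.minAreaRect((P[:,:2]*1000).astype(np.float32)),np.percentile(P[:,2],[5,50,99]))
m=(abs(W[...,0]-.581)<.038)&(abs(W[...,1]+.056)<.05)&(W[...,2]>.014)&(W[...,2]<.05)&(hsv[...,1]>60); P=W[m]
print('yel',len(P),cv2.minAreaRect((P[:,:2]*1000).astype(np.float32)),np.percentile(P[:,2],[5,50,99]))
E
```

```text
t 31.35 pos [486.4  -2.  124.4] a 75.91 q [0.    0.789 0.615 0.   ] w 0.301 f [-0.5  0.8  0.1] g 0.0
-> (492.3, 0.5, 100, 93.7) [0.16 0.2  0.98] [ 0.01  0.   -2.22]
-> (492.3, 0.5, 16, 93.7) [0.16 0.2  4.34] [ 0.01  0.   -2.22]
pink ((513.4650268554688, 317.6038818359375), (86.12826538085938, 97.8060531616211), 46.99537658691406) [0.03089746 0.0404293  0.0558087 ]
yel 456 ((583.7483520507812, -58.062477111816406), (55.338321685791016, 59.251644134521484), 1.3861026763916016) [0.01871667 0.02410438 0.03966198]
```

Request:
jog_arm(targets=[[[0.16,0.2,0.5],[0,0,-1.3],30],[[0.16,0.2,1],[0,0,-2.22],30],[[0.16,0.2,1],[0,0,-2.22],30],[[0.16,0.2,2.4],[0,0,-2.22],30],[[0.16,0.2,3.6],[0,0,-2.22],30],[[0.16,0.2,4.3],[0,0,-2.22],30],[[0.16,0.2,4.3],[0,0,-2.22],30],[[0.16,0.2,4.3],[0,0,-2.22],0]])

```text
time: 32.4
tool_pos: [0.4934, 0.0029, 0.0179]
tool_rot: [0.001, 0.686, 0.728, 0.001]
contact_force: [6.2, 0.8, -3.0]
gripper_width: 0.101
grasp_force: 2.0
```

Request:
jog_arm(targets=[[[0,0,0],[0,0,0],0],[[0,0,0],[0,0,0],0],[[0,0,0],[0,0,0],0],[[0,0,0],[0,0,0],0]])

```text
time: 32.9
tool_pos: [0.4934, 0.0029, 0.018]
tool_rot: [0.001, 0.685, 0.728, 0.001]
contact_force: [0.0, 0.8, 4.8]
gripper_width: 0.065
grasp_force: 59.3
```

Request:
jog_arm(targets=[[[0,0.2,0],[0,0,0],0],[[0,0.6,0],[0,0,0],0],[[0,1.1,0],[0,0,0],0],[[0,1.7,0],[0,0,0],0],[[0,2.3,0],[0,0,0],0],[[0,2.8,0],[0,0,0],0],[[0,3.2,0],[0,0,0],0],[[0,3.45,0],[0,0,0],0]])

```text
time: 33.9
tool_pos: [0.5793, 0.0092, 0.018]
tool_rot: [-0.0, 0.685, 0.728, 0.001]
contact_force: [-2.7, 4.2, 7.9]
gripper_width: 0.065
grasp_force: 59.5
```

Request:
jog_arm(targets=[[[0,0.1,0],[0,0,0],0],[[0,0.16,0],[0,0,0],0],[[0,0.16,0],[0,0,0],0],[[0,0.16,0],[0,0,0],0]])

```text
time: 34.4
tool_pos: [0.5819, 0.0094, 0.018]
tool_rot: [-0.001, 0.685, 0.728, 0.0]
contact_force: [-4.0, 3.7, 11.3]
gripper_width: 0.064
grasp_force: 59.8
```

Request:
jog_arm(targets=[[[0,0.1,0],[0,0,0],0],[[0,0.1,0],[0,0,0],0],[[0,0.05,0],[0,0,0],30],[[0,0.05,0],[0,0,0],30],[[0,0.05,0],[0,0,0],30],[[0,0.05,-1.4],[0,0,0],30],[[0,0.05,-3],[0,0,0],30],[[0,0.05,-5],[0,0,0],60]])

```text
time: 35.4
tool_pos: [0.5825, 0.0084, 0.1414]
tool_rot: [-0.001, 0.685, 0.728, -0.001]
contact_force: [-0.5, -0.4, -0.8]
gripper_width: 0.5
grasp_force: 0.0
```

```bash
python3 - <<'E'
from h import *
where(); go(463,-332,100,0);go(463,-332,11,0)
im,d,W=cloud('side'); cv2.imwrite('pics/j.png',cv2.resize(im[90:290,120:370,::-1],(750,600),interpolation=cv2.INTER_CUBIC))
hsv=cv2.cvtColor(im,cv2.COLOR_RGB2HSV)
for n,lo,hi in(('blue',105,125),('green',50,80)):
    m=(hsv[...,0]>lo)&(hsv[...,0]<hi)&(hsv[...,1]>110)&(W[...,1]<-.25)&(W[...,1]>-.41)&(W[...,0]<.62)&(W[...,2]>.043); print(n,m.sum(),cv2.minEnclosingCircle((W[m][:,:2]*1000).astype(np.float32)))
E
```

```text
t 35.4 pos [582.5   8.4 141.4] a 93.46 q [-0.001  0.685  0.728 -0.001] w 0.5 f [-0.5 -0.4 -0.8] g 0.0
-> (463, -332, 100, 0) [-13.3   -5.59   1.66] [-2.000e-02  1.000e-02  1.168e+01]
-> (463, -332, 11, 0) [-13.31  -5.58   5.22] [-2.000e-02  1.000e-02  1.168e+01]
blue 285 ((542.4715576171875, -330.11895751953125), 20.663915634155273)
green 258 ((462.5604248046875, -330.92071533203125), 21.541439056396484)
```

View pics/j.png

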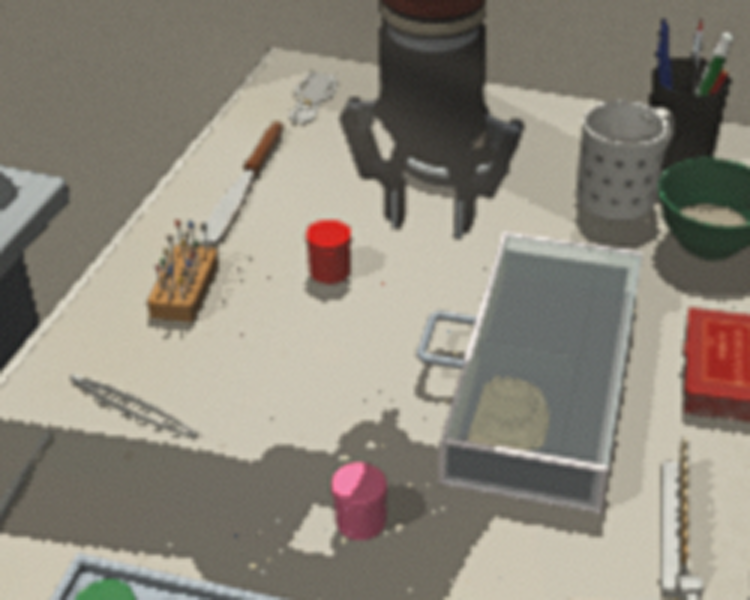

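The drawer is shut with yellow inside. Now green goes back.

Request:
jog_arm(targets=[[[-1.7,-0.7,0],[0,0,1.3],72],[[-3.4,-1.4,0.3],[0,0,2.6],72],[[-5.1,-2.1,0.5],[0,0,3.9],72],[[-6.8,-2.8,0.7],[0,0,5.2],72],[[-8.5,-3.5,0.9],[0,0,6.5],72],[[-10.2,-4.2,1.1],[0,0,7.8],72],[[-11.9,-4.9,1.3],[0,0,9.1],72],[[-13.3,-5.55,1.3],[0,0,10.4],72]])

```text
time: 36.45
tool_pos: [0.4641, -0.3333, 0.1082]
tool_rot: [-0.0, 0.996, 0.086, -0.0]
contact_force: [-0.2, -0.2, -0.6]
gripper_width: 0.721
grasp_force: 0.0
```

Request:
jog_arm(targets=[[[0,0,0],[0,0,1.28],72],[[0,0,0],[0,0,1.28],72],[[0,0,0],[0,0,1.28],72]])

```text
time: 36.83
tool_pos: [0.4652, -0.3315, 0.1088]
tool_rot: [-0.0, 1.0, 0.002, -0.0]
contact_force: [-0.1, 0.4, -0.1]
gripper_width: 0.72
grasp_force: 0.0
```

```bash
python3 - <<'E'
from h import *
where(); go(462.6,-331,60,0);go(462.6,-331,10,0)
E
```

```text
t 36.83 pos [ 465.2 -331.5  108.8] a 0.21 q [-0.     1.     0.002 -0.   ] w 0.72 f [-0.1  0.4 -0.1] g 0.0
-> (462.6, -331, 60, 0) [-0.1  -0.02  1.95] [-0.    0.    0.03]
-> (462.6, -331, 10, 0) [-0.1  -0.02  3.95] [-0.    0.    0.03]
```

Request:
jog_arm(targets=[[[-0.1,0,1.5],[0,0,0],72],[[-0.1,0,2.8],[0,0,0],72],[[-0.1,0,3.6],[0,0,0],72],[[-0.1,0,3.95],[0,0,0],72],[[-0.1,0,3.95],[0,0,0],72],[[-0.1,0,3.95],[0,0,0],20],[[-0.1,0,3.95],[0,0,0],20],[[-0.1,0,3.95],[0,0,0],20]])

```text
time: 37.83
tool_pos: [0.4636, -0.3325, 0.0119]
tool_rot: [0.001, 1.0, 0.0, 0.001]
contact_force: [-0.7, 1.3, 6.3]
gripper_width: 0.474
grasp_force: 60.0
```

Request:
jog_arm(targets=[[[0,0,0],[0,0,0],20],[[0,0,0],[0,0,0],20],[[0,0,0],[0,0,0],20]])

```text
time: 38.2
tool_pos: [0.4636, -0.3325, 0.012]
tool_rot: [0.001, 1.0, 0.0, 0.001]
contact_force: [-1.2, 1.7, 5.7]
gripper_width: 0.474
grasp_force: 60.0
```

```bash
python3 - <<'E'
from h import *
where(); go(570.5,107,90,0)
E
```

```text
t 38.2 pos [ 463.6 -332.5   12. ] a 0.04 q [0.001 1.    0.    0.001] w 0.474 f [-1.2  1.7  5.7] g 60.0
-> (570.5, 107, 90, 0) [  4.29 -17.57  -3.14] [ 0.01 -0.01  0.  ]
```

Request:
jog_arm(targets=[[[0,0,-1.3],[0,0,0],20],[[0,0,-3.2],[0,0,0],20],[[0.6,-2.3,-3.2],[0,0,0],20],[[1.2,-4.6,-3.2],[0,0,0],20],[[1.8,-6.9,-3.2],[0,0,0],20],[[2.4,-9.2,-3.2],[0,0,0],20],[[3,-11.5,-3.2],[0,0,0],20],[[3.6,-13.6,-3.2],[0,0,0],20]])

```text
time: 39.2
tool_pos: [0.5525, 0.0102, 0.0903]
tool_rot: [0.0, 1.0, 0.001, 0.0]
contact_force: [1.5, -0.4, -0.7]
gripper_width: 0.475
grasp_force: 60.6
```

Request:
jog_arm(targets=[[[0.5,-2,0],[0,0,0],20],[[0.7,-4,0],[0,0,0],20],[[0.7,-4,0],[0,0,0],20],[[0.7,-4,1],[0,0,0],20],[[0.7,-4,2],[0,0,0],20],[[0.7,-4,2],[0,0,0],20]])

```text
time: 39.95
tool_pos: [0.5675, 0.107, 0.0377]
tool_rot: [0.0, 1.0, -0.0, -0.003]
contact_force: [-0.3, 0.6, -1.3]
gripper_width: 0.473
grasp_force: 60.8
```

```bash
python3 - <<'E'
from h import *
where(); go(571.3,107,11,0)
E
```

```text
t 39.95 pos [567.5 107.   37.7] a -0.01 q [ 0.     1.    -0.    -0.003] w 0.473 f [-0.3  0.6 -1.3] g 60.8
-> (571.3, 107, 11, 0) [0.16 0.   1.07] [ 0.01  0.04 -0.  ]
```

Request:
jog_arm(targets=[[[0,0,0.5],[0,0,0],20],[[0,0,1],[0,0,0],20],[[0,0,1.15],[0,0,0],20],[[0,0,1.15],[0,0,0],20],[[0,0,1.15],[0,0,0],20]])

```text
time: 40.58
tool_pos: [0.5703, 0.1083, 0.0121]
tool_rot: [-0.0, 1.0, 0.0, 0.0]
contact_force: [0.6, -0.7, -0.8]
gripper_width: 0.473
grasp_force: 60.8
```

Request:
jog_arm(targets=[[[0,0,0.07],[0,0,0],20],[[0,0,0.07],[0,0,0],20],[[0,0,0.07],[0,0,0],72],[[0,0,0.07],[0,0,0],72],[[0,0,0.07],[0,0,0],72],[[0,0,-1],[0,0,0],72],[[0,0,-2.6],[0,0,0],72],[[0,0,-4],[0,0,0],72]])

```text
time: 41.58
tool_pos: [0.5699, 0.1083, 0.1129]
tool_rot: [-0.0, 1.0, 0.0, 0.0]
contact_force: [-0.0, 0.7, 1.3]
gripper_width: 0.718
grasp_force: 0.0
```

Request:
jog_arm(targets=[[[0,2.3,0],[0,0,0],72],[[0,4.6,0],[0,0,0],72],[[0,6.9,0],[0,0,0],72],[[-0.2,9.2,0],[0,0,0],72],[[-0.5,11.5,0],[0,0,0],72],[[-0.8,13.8,0],[0,0,0],72],[[-1,16.1,0],[0,0,0],72],[[-1.1,17.5,0],[0,0,0],72]])

```text
time: 42.58
tool_pos: [0.542, -0.332, 0.1117]
tool_rot: [0.0, 1.0, -0.001, 0.0]
contact_force: [0.3, 1.0, -0.2]
gripper_width: 0.723
grasp_force: 0.0
```

Request:
jog_arm(targets=[[[0,0,0],[0,0,0],72],[[0,0,0.5],[0,0,0],72],[[0,0,0.5],[0,0,0],72]])

```text
time: 42.95
tool_pos: [0.5417, -0.3272, 0.0968]
tool_rot: [-0.001, 1.0, 0.001, -0.001]
contact_force: [-0.2, 1.2, -0.2]
gripper_width: 0.72
grasp_force: 0.0
```

```bash
python3 - <<'E'
from h import *
where(); go(542.8,-330.3,11,0)
E
```

```text
t 42.95 pos [ 541.7 -327.2   96.8] a 0.12 q [-0.001  1.     0.001 -0.001] w 0.72 f [-0.2  1.2 -0.2] g 0.0
-> (542.8, -330.3, 11, 0) [0.05 0.13 3.43] [-0.02  0.02  0.01]
```

Request:
jog_arm(targets=[[[0.03,0.06,1.4],[0,0,0],72],[[0.03,0.06,2.6],[0,0,0],72],[[0.03,0.06,3.4],[0,0,0],72],[[0.03,0.06,3.4],[0,0,0],72],[[0.03,0.06,3.4],[0,0,0],50],[[0.03,0.06,3.4],[0,0,0],20],[[0.03,0.06,3.4],[0,0,0],20],[[0.03,0.06,3.4],[0,0,0],20]])

```text
time: 43.95
tool_pos: [0.5445, -0.3314, 0.0158]
tool_rot: [0.001, 1.0, 0.0, 0.001]
contact_force: [0.8, 1.6, 6.3]
gripper_width: 0.453
grasp_force: 60.5
```

Request:
jog_arm(targets=[[[0,0,0],[0,0,0],20],[[0,0,0],[0,0,0],20],[[0,0,0],[0,0,0],20]])

```text
time: 44.32
tool_pos: [0.5445, -0.3314, 0.0158]
tool_rot: [0.001, 1.0, 0.0, 0.001]
contact_force: [0.7, 0.3, 5.8]
gripper_width: 0.45
grasp_force: 60.5
```

```bash
python3 - <<'E'
from h import *
where(); go(587.5,-85,92,0)
E
```

```text
t 44.33 pos [ 544.5 -331.4   15.8] a 0.03 q [0.001 1.    0.    0.001] w 0.45 f [0.7 0.3 5.8] g 60.5
-> (587.5, -85, 92, 0) [ 1.73 -9.85 -3.06] [ 0.01 -0.02  0.  ]
```

Request:
jog_arm(targets=[[[0,0,-1.3],[0,0,0],20],[[0,0,-3.2],[0,0,0],20],[[0.4,-2.2,-3.2],[0,0,0],20],[[0.8,-4.5,-3.2],[0,0,0],20],[[1.3,-6.8,-3.2],[0,0,0],20],[[1.77,-8.8,-3.2],[0,0,0],20],[[1.77,-9.85,-3.2],[0,0,0],20],[[1.77,-9.85,-3.2],[0,0,0],20]])

```text
time: 45.32
tool_pos: [0.587, -0.0828, 0.0935]
tool_rot: [0.0, 1.0, 0.002, -0.001]
contact_force: [0.7, -0.6, -1.5]
gripper_width: 0.448
grasp_force: 60.3
```

Request:
jog_arm(targets=[[[0,0,1],[0,0,0],20],[[0,0,2.1],[0,0,0],20],[[0,0,2.7],[0,0,0],20],[[0,0,3.1],[0,0,0],20],[[0,0,3.1],[0,0,0],20],[[0,0,3.1],[0,0,0],20]])

```text
time: 46.08
tool_pos: [0.5883, -0.0849, 0.0176]
tool_rot: [0.0, 1.0, 0.0, 0.001]
contact_force: [-0.3, 0.4, -1.4]
gripper_width: 0.45
grasp_force: 60.3
```

Still carrying it; 3.5 mm to go. After that I release, retreat and check.

Request:
jog_arm(targets=[[[0,0,0.1],[0,0,0],20],[[0,0,0.14],[0,0,0],20],[[0,0,0.14],[0,0,0],72],[[0,0,0.14],[0,0,0],72],[[0,0,0.14],[0,0,0],72],[[0,0,-1],[0,0,0],72],[[0,0,-2.8],[0,0,0],72],[[0,0,-4.5],[0,0,0],72]])

```text
time: 47.08
tool_pos: [0.5872, -0.0844, 0.1301]
tool_rot: [-0.0, 1.0, 0.0, -0.0]
contact_force: [0.8, -0.4, 0.4]
gripper_width: 0.718
grasp_force: 0.0
```

Request:
jog_arm(targets=[[[-2,1,-2],[0,0,0],72],[[-4,2,-3],[0,0,0],72],[[-5,4,-3],[0,0,0],72],[[-5,6,-3],[0,0,0],72],[[-5,8,-3],[0,0,0],72],[[-5,9,-3],[0,0,0],72],[[-5,9,-3],[0,0,0],72]])

```text
time: 47.95
tool_pos: [0.4624, -0.3104, 0.2038]
tool_rot: [-0.0, 1.0, -0.001, -0.0]
contact_force: [0.4, -0.5, 0.8]
gripper_width: 0.724
grasp_force: 0.0
```

```bash
python3 - <<'E'
from h import *
where(); im,d,W=cloud('top'); np.savez('/tmp/top.npz',im=im,d=d,W=W); cv2.imwrite('pics/k.png',cv2.resize(im[90:270,60:330,::-1],(800,533),interpolation=cv2.INTER_CUBIC))
E
python3 m.py | head -4
python3 - <<'E'
from h import *
z=np.load('/tmp/top.npz'); im,W=z['im'],z['W']
m=(np.hypot(W[...,0]-.5156,W[...,1]-.3167)<.05)&(W[...,2]>.031)&(W[...,2]<.06); P=W[m]
print('pink',len(P),cv2.minAreaRect((P[:,:2]*1000).astype(np.float32)),np.percentile(P[:,2],[5,50,99]))
E
```

```text
t 47.95 pos [ 462.4 -310.4  203.8] a -0.07 q [-0.     1.    -0.001 -0.   ] w 0.724 f [ 0.4 -0.5  0.8] g 0.0
blue ((586.0774536132812, -83.19470977783203), 19.6907901763916) [ 0.58643277 -0.08325389  0.04431683] ray [ 0.58626856 -0.0833815   0.045     ]
green ((571.1195678710938, 107.87374114990234), 19.576692581176758) [0.57005865 0.10830969 0.04618788] ray [0.57082902 0.10777153 0.047     ]
table ((516.0989379882812, 316.8861999511719), 62.052425384521484) z 0.02544347036897957
pink 544 ((519.3953857421875, 317.8112487792969), (57.404823303222656, 63.04355239868164), 7.762382507324219) [0.03526764 0.04094555 0.05552301]Traceback (most recent call last):
  File "m.py", line 15, in <module>
    P=W[m];P=P[P[:,2]>.03]; print('yellow',rect(P),np.percentile(P[:,2],[5,50,95]))
                                                   ~~~~~~~~~~~~~^^^^^^^^^^^^^^^^^^
    return _quantile_unchecked(
        a, q, axis, out, overwrite_input, method, keepdims, weights)
    return _ureduce(a,
                    func=_quantile_ureduce_func,
    ...<5 lines>...
                    overwrite_input=overwrite_input,
                    method=method)
    r = func(a, **kwargs)
    result = _quantile(arr,
                       quantiles=q,
    ...<2 lines>...
                       out=out,
                       weights=wgt)
    slices_having_nans = np.isnan(arr[-1, ...])
                                  ~~~^^^^^^^^^
IndexError: index -1 is out of bounds for axis 0 with size 0
```

View pics/k.png

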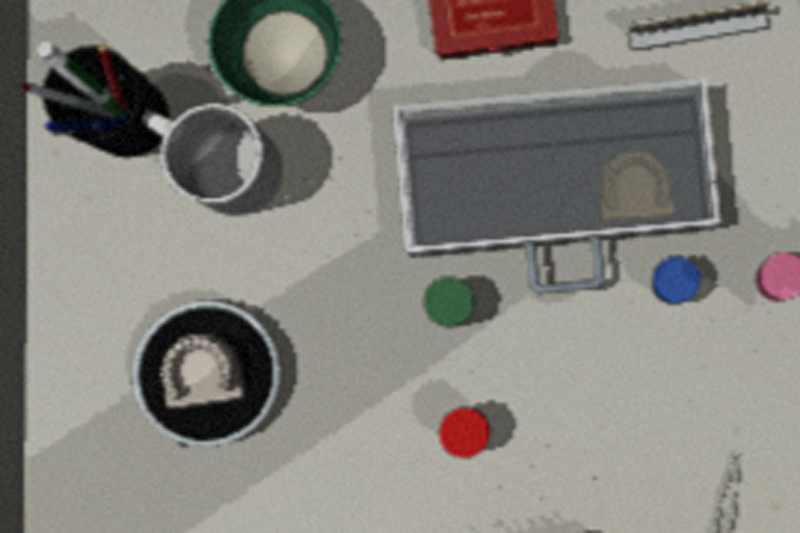

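The final view shows pink centred on the turntable at (203,372), yellow in the shut drawer at (637,185), and both jars back at (450,302) and (677,280), about 1 mm off their start.

```bash
python3 -c "
from plant import *
print(job_done())"
```

```text
the job is handed in; nothing more can be done
None
```

The job is handed in at about 48 s: the pink cast is on the turntable about 3 mm off centre, the yellow cast lies in the drawer's right compartment with the drawer shut, and both jars stand upright about 1 mm from where they started. These are my own camera measurements; `job_done()` returned no verdict.

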